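# Scrape the granite plate clear and put the scraper away

## Task

With the orange-handled scraper, sweep the four broken pieces of white disc off the black granite plate into the aluminium tray beside it; the shards are sharp, so keep the gripper off them. Then stand the scraper in the blue cup, blade down, lowering it until the blade is at the bottom before letting go. The cup stays standing where it is, and the can, tape roll, marker and micrometer are left alone.

Things in the scene. Friction and masses are not known exactly. Their poses are not given: they have to be found in the camera images.
- plate: Black granite surface plate, fixed: 200 mm along its x, 150 mm along its y, flat top 45 mm above the table. Origin at the centre of its underside, on the table; z up. The tray stands against its +y side.
- tray: Open aluminium tray, fixed, its axes parallel to the plate's: outside 220 mm (x) by 130 mm (y), 30 mm high (15 mm lower than the plate's top), walls and floor 3 mm. Origin at the centre of its underside, on the table, 142 mm along the plate's +y from the plate's origin, so that its long wall stands 2 mm off the plate's edge.
- chip1: Half of a white fired-clay disc that was 34 mm across and 9 mm thick; lies flat on the plate: 34 mm along its x, 17 mm along its y, straight side towards its -y. Origin in its underside, 7 mm from the straight side. 10 g, slides easily. The pieces lie within 55 mm of the plate's middle in x and y, at least 38 mm apart between origins in x or y.
- chip2: Another half disc, like chip1.
- chip3: About a third of a white fired-clay disc that was 34 mm across and 9 mm thick; lies flat on the plate: a wedge 30 mm along its x and 17 mm along its y, its point towards -y. Origin in its underside, 9.5 mm from the point. 10 g.
- chip4: Another third of a disc, like chip3.
- scraper: Stripping knife lying flat on the table, 205 mm long, 130 g: orange handle 110 mm long (x from -55 to +55 mm), 27 mm wide (y), 20 mm thick (z), then a stiff steel blade. Origin on the handle's underside at its middle; x points to the blade, z up as it lies. Starts to one side of the plate with the cup to the other, either way round, blade pointing away from the robot within 35 degrees.
- scraper_grip (a point): Middle of the scraper's handle, at mid thickness (10 mm above its underside). The balance point lies some 30 mm from here towards the blade.
- scraper_edge (a point): Middle of the blade's straight front edge: 150 mm along the scraper's x from its origin, 10 mm above the handle's underside. The blade is 2 mm thick, flat, at mid thickness of the handle, 25 mm wide at the handle and 63 mm wide over its last 34 mm.
- cup: Blue steel tool cup with a bright rim, standing loose on the table, about 450 g: 100 mm high, 86 mm outside at the rim, 80 mm inside at the rim and 77 mm at the bottom, floor 6 mm thick. Origin at the centre of its underside; z up. The scraper let go in it leans on the rim, at most about 33 degrees from upright.
- cup_mouth (a point): Centre of the cup's rim, 100 mm above its underside.
- can: Black drinks can with a green band, 66 mm across, 122 mm high, loose; origin at the centre of its underside. To be left alone.
- tape: Roll of tan masking tape lying flat, 110 mm across, 76 mm hole, 24 mm high, loose; origin at the centre of its underside. To be left alone.
- marker: White felt marker with a black cap, 140 mm long, 13 mm thick, lying between robot and plate; origin under its middle, x along it to the cap. To be left alone.
- micrometer: Steel outside micrometer lying flat beyond the plate, about 135 mm long, 55 mm wide, 18 mm high; origin under the middle of its C-shaped frame, x along the spindle to the thimble. To be left alone.

How it is judged:
On the way, in this order (a step that is already met when the one before it is completed fails the run):
1. all four pieces lie in the tray (x of chip1 in the frame of tray between -0.108 and 0.108 m and y of chip1 in the frame of tray between -0.063 and 0.063 m and height (world z) of each of chip1, chip2, chip3, chip4 below 0.029 m and x of chip2 in the frame of tray between -0.108 and 0.108 m and y of chip2 in the frame of tray between -0.063 and 0.063 m and x of chip3 in the frame of tray between -0.108 and 0.108 m and y of chip3 in the frame of tray between -0.063 and 0.063 m and x of chip4 in the frame of tray between -0.108 and 0.108 m and y of chip4 in the frame of tray between -0.063 and 0.063 m), for 0.2 s.
2. the scraper, still gripped, is lowered blade first until its edge is within 30 mm of the cup's floor (z of scraper_edge in the frame of cup below 0.036 m and horizontal distance between scraper_edge and cup below 0.042 m and contact force between the fingers and scraper above 1 N), for 0.05 s.
At the end, for the whole second after the job is handed in: All four pieces lie inside the tray, below its rim; the scraper stands at rest and released in the cup, blade down, its edge in the cup within 30 mm of the floor, leaning no more than 40 degrees; the cup stands upright (within 4.5 degrees) less than 50 mm from where it was (all of step 1 and z of scraper_edge in the frame of cup below 0.036 m and horizontal distance between scraper_edge and cup below 0.042 m and angle between scraper's own x axis and vertical above 2.4416 rad and angle between cup's own z axis and vertical below 0.08 rad and distance of cup from where it was at the start of the episode below 0.05 m and linear speed of each of scraper, cup below 0.03 m/s); the robot touches nothing.
It fails at once if the gripper or arm touches a piece of broken disc (contact force between any of the fingers, the arm and chip1 above 0.3 N or contact force between any of the fingers, the arm and chip2 above 0.3 N or contact force between any of the fingers, the arm and chip3 above 0.3 N or contact force between any of the fingers, the arm and chip4 above 0.3 N).
It fails at once if the cup is tipped by more than 20 degrees (angle between cup's own z axis and vertical above 0.35 rad).
It fails at once if the can, tape, marker or micrometer is shifted by more than 25 mm (distance of any of can, tape, marker, micrometer from where it was at the start of the episode above 0.025 m).
It fails at once if the can is tipped by more than 20 degrees (angle between can's own z axis and vertical above 0.35 rad).
It also fails if it takes over 58 s, if anything falls off the work surface, if the arm or the gripper's body presses on something with over 40 N, if the wrist force passes 120 N, or if a joint passes its speed limit or range.

## Robot

A 6-joint arm with a two-finger parallel gripper is mounted at the origin on the work surface. World frame = base frame: x ahead of the robot, y to its left, z up, the work surface at z = 0. Lengths are in m, angles in rad, forces in N, time in s.
With the tool pointing down it reaches from about 0.35 to 0.875 m from the base axis. Payload 4.2 kg.
Tool frame: the origin (TCP) lies at the very end of the fingers, on their centre line; the grasp point (between the pads) lies 19 mm behind it (bot.hold_point_z is the distance from the TCP to the grasp point, in m); z points along the fingers, y is the line along which they close (so a half turn about z gives the same grasp; the last joint's range is limited). The gripper opens to 87 mm and grips with 3 to 60 N. Pads are 19 mm wide; open, the fingers measure 117 mm over their backs; the gripper's body (75 mm by 190 mm) begins 51 mm behind the grasp point.
Start: joints at [1.538, 0.385, 0.008, 0, -1.194, -0.259], TCP at [0.18, 0.599, 0.223] pointing down, gripper open.
Joint ranges: [-3.14, 3.14], [-1.21, 2.06], [-1.07, 1.41], [-3.16, 2.05], [-2.99, -0.16], [-3.1, 3.1]. Speed limits (rad/s): [2.79, 2.79, 3.14, 3.14, 3.14, 3.14].

## Interface

Orientations are given as a rotation vector (axis times angle).
In Python, from bench import bot gives the robot as it stands.
- The arm moves only by the tool play_rows, never from a script. Its argument "series" is one flat list of numbers, 5 for each row, row after row: the shift along the tool's x, y, z in mm, then the turn about the tool's z in degrees, then the closure, from -1 (fully open) to 1 (shut). In form: [tx, ty, tz, spin, gripper, tx, ty, tz, spin, gripper, ...]. A call has 1 to 12 rows; each row is the pose to reach, as a shift and turn from the pose commanded when the call began, along the tool's axes at that moment; what a row does not reach only later rows make up. A row lasts 1/10 s, in which the tool goes at most 50 mm and 8.59 degrees, less where a joint would pass 70% of its speed; a pose out of reach is approached as far as the arm can. A call with a gripper value outside its range is refused whole. The fingers move at their own pace and stop on an object; "force" is the grip in N (left out, the last holds). Time passes only in rows, so rows that repeat a pose let the fingers close. It gives the time, the measured TCP pose, the force, the opening and the grip force at its end, in the units of the state.
- bot.observe(): the state, without advancing time (a new reading comes with each control period).
- bot.capture(name): name is "scene" or "top" or "wrist"; returns a dict with "frame" (384x512x3 uint8, red, green, blue), "camera_matrix" (3x3 intrinsics, pixels), "eye" and "rotation" of the camera in the world. Camera axes: x right, y down, z forward; pixel columns grow to the right and rows downward; lengths in m; the calibration is good to about 2 mm. A picture is of the moment at which its call begins. There is no depth.
- bot.hand_in(): hands the job in; it is judged then, once.
Trained networks look in the newest picture that a camera, given by its name, has taken for a name from the list of things; names that differ only in an ending like _2 or _b are one class to them, and where a whole thing is asked for, a point or a joint stands for the part that bears it (a point fixed in the world has none). Each returns a list of dicts, best first, with "conf" (0 to 1); they miss things now and then, are a little off and sometimes report something else, mostly with a low value. They report only what shows in the picture. A call takes as long as a camera call.
- bot.masks_of(query, camera): "pixels" (384x512 bool, what is visible of it) and "position" ([column, row] in pixels, amid what is visible of it).
The state is a dict: "time_s": time; "q": joint angles; "dq": joint speeds; "tau": joint torques, N m; "eef_pos": TCP position; "tcp_rot": TCP orientation; "force": force on the tool from outside, world axes, zero at the start; "wrist_torque": the same for the moment, N m; "gripper_width": finger opening in m; "finger_force": force on a finger pad.
Only numpy, scipy, OpenCV 4.12 (cv2) and the standard library are available. Lean on these libraries where they do the work, as an engineer would, in place of code of your own. Each camera call takes 0.05 s, during which the arm holds its last target. There are 200 camera calls.

## Working session

There is one attempt and no reset: what is moved stays moved. The work goes in short steps, Python scripts to look and compute and a tool call to move; the robot and the scene stay as the last step left them, time stands still between calls to the robot, and variables do not carry over. Pictures are saved under pics/ and viewed, at most 10 in all, crops included, and the job is handed in when it is done.

Besides the shell and the picture viewer there is one more tool, called after "Emit:" as a command line: name --argument value ..., lists and objects as JSON in quotes. play_rows: Moves the arm, as the interface text tells. Its arguments: {"type":"object","properties":{"series":{"type":"array"},"force":{"type":"number"}},"required":["series"]}

```bash
mkdir -p pics; ls; python3 - <<'E'
from bench import bot
import cv2,numpy as np
s=bot.observe(); print(s['time_s'],s['eef_pos'],s['tcp_rot'],s['gripper_width'])
for c in('top','scene'):
    d=bot.capture(c); cv2.imwrite(f'pics/{c}0.png',d['frame'][:,:,::-1])
    print(c,d['eye'],d['rotation'],d['camera_matrix'])
    for q in('plate','tray','chip1','chip3','scraper','cup','can','tape','marker','micrometer'):
        print(q,[(round(r['conf'],2),np.round(r['position']).tolist(),int(r['pixels'].sum())) for r in bot.masks_of(q,c)])
E
```

```text
pics
0.0 [0.17959775 0.59801564 0.22146148] [ 3.10604580e+00 -4.56681458e-01 -3.59704532e-04] 0.08698898856533915
top [ 0.53168141 -0.0073865   0.96225815] [-2.19410345  2.22804376 -0.09037461] [[357.3165437    0.         258.51729655]
 [  0.         357.3165437  194.74521601]
 [  0.           0.           1.        ]]
plate [(0.73, [273.0, 217.0], 4307)]
tray [(0.85, [222.0, 202.0], 4177)]
chip1 [(0.44, [290.0, 214.0], 57), (0.38, [260.0, 219.0], 49)]
chip3 [(0.44, [290.0, 214.0], 57), (0.38, [260.0, 219.0], 49)]
scraper [(0.61, [366.0, 212.0], 1103)]
cup [(0.87, [97.0, 242.0], 1494), (0.25, [260.0, 106.0], 283)]
can [(0.72, [338.0, 128.0], 848)]
tape []
marker [(0.7, [301.0, 278.0], 257), (0.43, [274.0, 217.0], 4201)]
micrometer [(0.77, [260.0, 110.0], 336), (0.17, [300.0, 281.0], 231)]
scene [1.3584149  0.16767844 0.96983124] [-1.60222914 -2.01907127  0.77260466] [[388.1747825    0.         254.26320871]
 [  0.         388.1747825  192.13465207]
 [  0.           0.           1.        ]]
plate [(0.76, [238.0, 188.0], 2287), (0.23, [168.0, 186.0], 504)]
tray [(0.69, [274.0, 206.0], 2551), (0.58, [170.0, 181.0], 519)]
chip1 [(0.38, [246.0, 183.0], 36)]
chip3 [(0.38, [246.0, 183.0], 36)]
scraper [(0.69, [170.0, 187.0], 471), (0.24, [314.0, 270.0], 734)]
cup [(0.76, [375.0, 191.0], 1015)]
can [(0.89, [164.0, 222.0], 841)]
tape [(0.65, [320.0, 256.0], 816)]
marker [(0.58, [230.0, 153.0], 101)]
micrometer [(0.86, [225.0, 263.0], 292)]
```

```bash
python3 - <<'E'
import cv2
a=cv2.imread('pics/top0.png'); 
cv2.imwrite('pics/top0z.png',cv2.resize(a[70:320,60:420],(792,550),interpolation=cv2.INTER_CUBIC))
E
```

```text
(no output)
```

View pics/top0z.png

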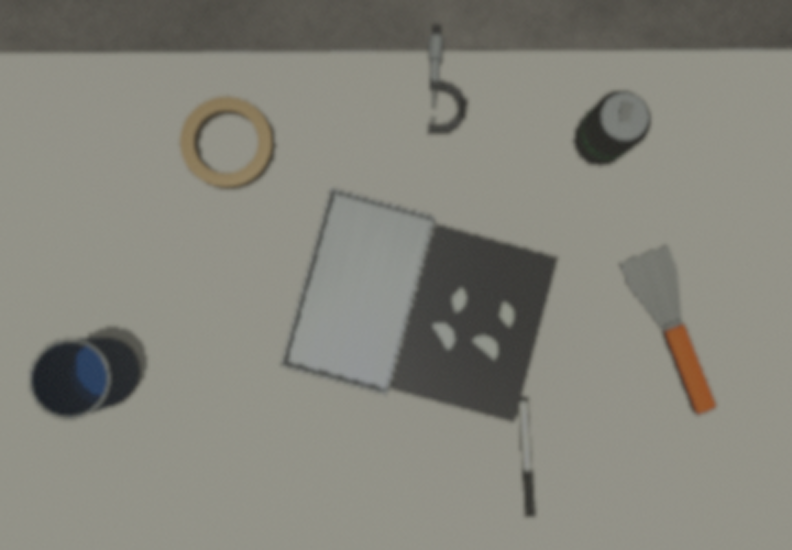

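The top view shows the scraper lying right of the plate, handle at about (690,370) in the zoom and blade up-left at (645,255). The cup is far left, the tray is on the plate's left side, and the four chips are at (459,299), (507,314), (444,335) and (487,347). Next I turn these into positions.

```bash
cat > h.py <<'E'
from bench import bot
import cv2,numpy as np
from scipy.spatial.transform import Rotation as R
def ray(d,px,z):
    px=np.atleast_2d(px).astype(float)
    v=np.c_[px,np.ones(len(px))]@np.linalg.inv(d['camera_matrix']).T
    v=v@Rm(d).T; e=np.array(d['eye'])
    return (e+v*((z-e[2])/v[:,2])[:,None])[:,:2]
def Rm(d):
    r=np.array(d['rotation']); return r if r.shape==(3,3) else R.from_rotvec(r).as_matrix()
def proj(d,P):
    return cv2.projectPoints(np.atleast_2d(P).astype(float),cv2.Rodrigues(Rm(d).T)[0],-Rm(d).T@np.array(d['eye']),np.array(d['camera_matrix']),None)[0][:,0]
def yaw(s): return np.degrees(np.arctan2(*(R.from_rotvec(s['tcp_rot']).as_matrix()[[1,0],0])))
E
python3 - <<'E'
from h import *
np.set_printoptions(precision=4,suppress=True)
d=bot.capture('top'); f=d['frame']
hsv=cv2.cvtColor(f,cv2.COLOR_RGB2HSV)
def U(p): return np.array(p)/2.2+[60,70]-.27
pl=bot.masks_of('plate','top')[0]['pixels'].astype(np.uint8)
pl=cv2.morphologyEx(pl,cv2.MORPH_CLOSE,np.ones((9,9)))
r=cv2.boxPoints(cv2.minAreaRect(cv2.findNonZero(pl)))
print('plate',ray(d,r,.045).tolist(), 'c',ray(d,r.mean(0),.045)[0])
C=ray(d,U([[433,222],[557,258],[516,420],[388,388]]),.045);print('corners eye',C)
c=C.mean(0); ey=(C[0]+C[3]-C[1]-C[2]);ey/=np.linalg.norm(ey);ex=np.array([ey[1],-ey[0]])
print(c,'ey',ey,'yaw',np.degrees(np.arctan2(ex[1],ex[0])))
for p in [[459,299],[507,314],[444,335],[487,347]]:
    q=ray(d,U(p),.054)[0]-c; print('chip plate xy',q@ex,q@ey)
# orange handle
o=((hsv[...,0]<16)&(hsv[...,1]>150)).astype(np.uint8); o[:, :330]=0
n,l,st,ce=cv2.connectedComponentsWithStats(o);k=1+st[1:,4].argmax()
rr=cv2.minAreaRect(cv2.findNonZero((l==k).astype(np.uint8)));b=ray(d,cv2.boxPoints(rr),.017);print('handle',b,b.mean(0))
print('blade tip',ray(d,U([[619,264],[668,246]]),.011))
cu=bot.masks_of('cup','top')[0]
print('cup rim c',ray(d,U([70,378]),.1), 'can',ray(d,U([626,116]),.122))
print('marker',ray(d,U([[523,398],[530,516]]),.01))
E
```

```text
plate [[0.4438007784767951, 0.022610594377380243], [0.6394966058866878, -0.029327916478797955], [0.5998563219480617, -0.17912921873199467], [0.40406867371524685, -0.12517184891609054]] c [ 0.5212 -0.0775]
corners eye [[ 0.6399 -0.0326]
 [ 0.5956 -0.1777]
 [ 0.4077 -0.1254]
 [ 0.4474  0.0226]]
[ 0.5227 -0.0783] ey [0.2758 0.9612] yaw -16.01024510553132
chip plate xy 0.0205836164095 0.023873923759270707
chip plate xy 0.01833028604412877 -0.0343401491341661
chip plate xy -0.024027525243081084 0.02984959123131418
chip plate xy -0.02447931032054489 -0.02171388107445827
handle [[ 1.0714 -0.2413]
 [ 1.094  -0.2419]
 [ 1.0951 -0.7497]
 [ 1.0722 -0.7484]] [ 1.0832 -0.4953]
blade tip [[ 0.5896 -0.26  ]
 [ 0.6108 -0.3211]]
cup rim c [[0.4697 0.3623]] can [[ 0.7443 -0.2427]]
marker [[ 0.4291 -0.1389]
 [ 0.2884 -0.1443]]
```

```bash
python3 - <<'E'
from h import *
np.set_printoptions(precision=4,suppress=True)
d=bot.capture('top'); f=d['frame'].astype(int)
o=((f[...,0]-f[...,2]>60)).astype(np.uint8); o[:,:340]=0;o[:200]=0
print(o.sum())
rr=cv2.minAreaRect(cv2.findNonZero(o));bp=cv2.boxPoints(rr);b=ray(d,bp,.018);print(rr,b,b.mean(0))
c=b.mean(0);tip=np.array([.6002,-.2905]);v=tip-c;print(np.linalg.norm(v),np.degrees(np.arctan2(v[1],v[0])))
p,_=0,0
ys,xs=np.nonzero(o);w=ray(d,np.c_[xs,ys],.018);u,s,vt=np.linalg.svd(w-w.mean(0),full_matrices=False);print(w.mean(0),vt[0],np.degrees(np.arctan2(-vt[0,1],-vt[0,0])))
s=bot.observe();print(s['time_s'],yaw(s),s['eef_pos'])
E
```

```text
368
((373.355224609375, 237.44970703125), (40.12202835083008, 9.174549102783203), 68.5522689819336) [[ 0.5064 -0.3113]
 [ 0.515  -0.3345]
 [ 0.4154 -0.3707]
 [ 0.4071 -0.3475]] [ 0.461 -0.341]
0.14809739295133115 19.929823504614173
[ 0.4608 -0.3411] [-0.9404 -0.3401] 19.886001992598473
1.3 -16.71707054066261 [0.1798 0.5986 0.2226]
```

```bash
cat >> h.py <<'E'
def go(*T):
    "print tool-frame rows for world targets (x,y,z,yaw) from present pose"
    s=bot.observe(); M=R.from_rotvec(s['tcp_rot']).as_matrix();y0=yaw(s)
    print('t',s['time_s'],'pos',np.round(s['eef_pos'],4),'yaw',round(y0,1),'q',np.round(np.degrees(s['q'])),'w',s['gripper_width'],'F',np.round(s['force'],1),s['finger_force'])
    for x,y,z,w in T: print(np.round(M.T@(np.array([x,y,z])-s['eef_pos'])*1000,1),'spin',round((y0-w+180)%360-180,1))
E
python3 - <<'E'
from h import *
go((.5,.1,.2,19.9),(.442,-.348,.12,19.9),(.442,-.348,.004,19.9))
E
```

```text
t 1.3 pos [0.1798 0.5986 0.2226] yaw -16.7 q [ 88.  22.   0.   0. -68. -15.] w 0.08684481699465205 F [0.7 0.5 0.7] 0.0
[450.1 385.4  22.5] spin -36.6
[523.4 831.2 102.5] spin -36.6
[523.4 831.2 218.5] spin -36.6
```

Emit:
play_rows --series '[450,385,22,-36.6,-1,450,385,22,-36.6,-1,450,385,22,-36.6,-1,450,385,22,-36.6,-1,450,385,22,-36.6,-1,450,385,22,-36.6,-1,450,385,22,-36.6,-1,450,385,22,-36.6,-1,450,385,22,-36.6,-1,450,385,22,-36.6,-1,450,385,22,-36.6,-1,450,385,22,-36.6,-1]'

```text
time_s: 2.5
eef_pos: [0.501, 0.0982, 0.2008]
tcp_rot: [-3.094, -0.541, -0.001]
force: [0.5, 0.9, -0.4]
gripper_width: 0.087
finger_force: 0.0
```

```bash
python3 - <<'E'
from h import *
go((.442,-.348,.12,19.9),(.442,-.348,.004,19.9))
E
```

```text
t 2.5 pos [0.501  0.0982 0.2008] yaw 19.8 q [ 29.  12. -17.   0. -61.  80.] w 0.08702557570751214 F [ 0.5  0.9 -0.4] 0.0
[-207.   399.7   80.7] spin -0.1
[-207.1  399.7  196.7] spin -0.1
```

Emit:
play_rows --series '[-207,400,81,0,-1,-207,400,81,0,-1,-207,400,81,0,-1,-207,400,81,0,-1,-207,400,81,0,-1,-207,400,81,0,-1,-207,400,81,0,-1,-207,400,81,0,-1,-207,400,81,0,-1,-207,400,81,0,-1,-207,400,81,0,-1,-207,400,81,0,-1]'

```text
time_s: 3.7
eef_pos: [0.4414, -0.3457, 0.1197]
tcp_rot: [-3.094, -0.543, -0.0]
force: [-0.0, 0.6, -0.4]
gripper_width: 0.0871
finger_force: 0.0
```

```bash
python3 - <<'E'
from h import *
go((.442,-.348,.004,19.9))
d=bot.capture('wrist');cv2.imwrite('pics/w1.png',d['frame'][:,:,::-1])
f=d['frame'].astype(int);o=(f[...,0]-f[...,2]>60).astype(np.uint8)
n,l,st,ce=cv2.connectedComponentsWithStats(o);k=1+st[1:,4].argmax();print(st[k],ce[k])
ys,xs=np.nonzero(l==k);w=ray(d,np.c_[xs,ys],.018);print(w.mean(0),w.min(0),w.max(0))
vt=np.linalg.svd(w-w.mean(0),full_matrices=False)[2];print(np.degrees(np.arctan(vt[0,1]/vt[0,0])))
E
```

```text
t 3.7 pos [ 0.4414 -0.3457  0.1197] yaw 19.9 q [-22.  21. -17.  -0. -52. 131.] w 0.08711694896910843 F [-0.   0.6 -0.4] 0.0
[ -0.2   2.4 115.7] spin -0.0
[ 243   98   34  136 4472] [259.41323792 164.53935599]
[ 0.46281749 -0.3432341 ] [ 0.4059041 -0.3737549] [ 0.51434201 -0.31473218]
20.104532299280415
```

View pics/w1.png

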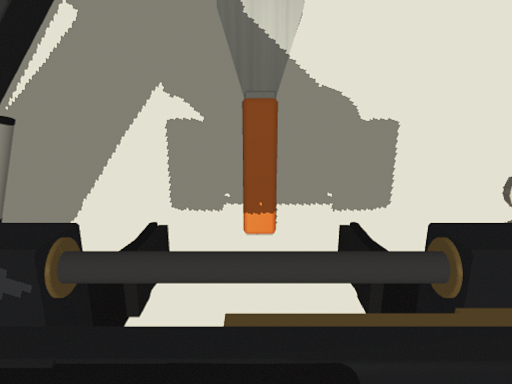

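The wrist view shows the handle centred between the fingers, at columns 243–277 and rows 98–234, with the blade above it. I go down and close gently.

Emit:
play_rows --series '[0,3,45,0,-1,0,3,85,0,-1,0,3,105,0,-1,0,3,115,0,-1,0,3,115,0,-1,0,3,115,0,1,0,3,115,0,1,0,3,115,0,1,0,3,115,0,1,0,3,115,0,1,0,3,115,0,1,0,3,115,0,1]' --force 4

```text
time_s: 4.95
eef_pos: [0.4423, -0.3491, 0.0046]
tcp_rot: [3.094, 0.542, 0.0]
force: [0.5, 1.1, 0.2]
gripper_width: 0.0389
finger_force: 0.0
```

Emit:
play_rows --series '[0,0,0,0,1,0,0,0,0,1,0,0,0,0,1,0,0,0,0,1]'

```text
time_s: 5.35
eef_pos: [0.4423, -0.349, 0.0045]
tcp_rot: [3.094, 0.542, -0.0]
force: [-0.1, 0.1, 0.1]
gripper_width: 0.0271
finger_force: 4.0
```

Emit:
play_rows --series '[0,0,-15,0,1,0,0,-30,0,1,0,0,-50,0,1,0,0,-70,0,1,0,0,-90,0,1,0,0,-110,0,1,0,0,-135,0,1,0,0,-160,0,1,0,0,-185,0,1,0,0,-210,0,1,0,0,-240,0,1,0,0,-240,0,1]'

```text
time_s: 6.55
eef_pos: [0.4442, -0.3502, 0.249]
tcp_rot: [3.088, 0.542, 0.011]
force: [0.6, -0.0, -1.5]
gripper_width: 0.0273
finger_force: 4.0
```

```bash
python3 - <<'E'
from h import *
go()
a=bot.capture('scene')['frame'];b=bot.capture('wrist')['frame']
cv2.imwrite('pics/p2.png',np.hstack([cv2.resize(a[60:300,60:300],(400,400)),cv2.resize(b,(400,300))[:, :].copy() if 0 else cv2.copyMakeBorder(cv2.resize(b,(400,300)),0,100,0,0,0)])[:,:,::-1])
E
```

```text
t 6.55 pos [ 0.4442 -0.3502  0.249 ] yaw 19.9 q [-22.  15.  -6.   0. -68. 132.] w 0.027258504632565468 F [ 0.6 -0.  -1.5] 3.99979272922792
```

View pics/p2.png

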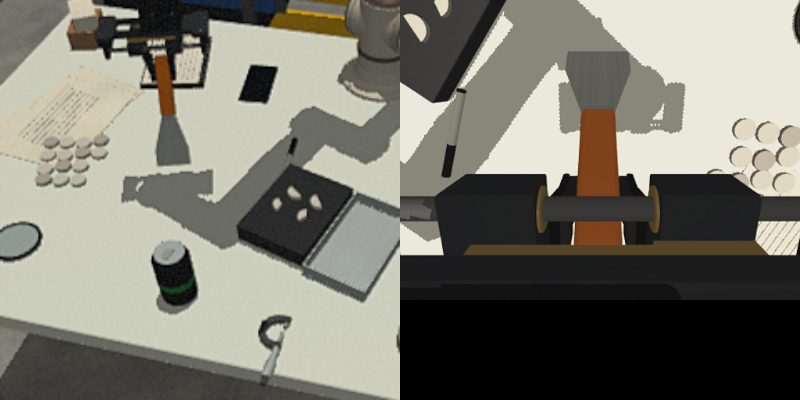

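```bash
cat >> h.py <<'E'
def tilt(row_col=None):
    "angle of scraper below horizontal, best fit of its mask outline, wrist cam"
    d=bot.capture('wrist'); m=bot.masks_of('scraper','wrist')
    s=bot.observe();M=R.from_rotvec(s['tcp_rot']).as_matrix();p=np.array(s['eef_pos'])
    for r in m[:2]:
        ys,xs=np.nonzero(r['pixels']);t=ys.min();c=xs[ys<=t+2].mean()
        best=[]
        for L in (.165,.17,.175):
            A=np.radians(np.arange(0,110,.5));P=p+np.outer(np.cos(A)*L,M[:,0])+np.outer(np.sin(A)*L-.008,M[:,2])
            e=np.abs(proj(d,P)[:,1]-t);i=e.argmin();best.append((L,round(np.degrees(A[i]),1),np.round(proj(d,P[i])[0])))
        print(round(r['conf'],2),'top row',t,'col',c,best)
E
python3 - <<'E'
from h import *
tilt()
E
```

```text
0.64 top row 65 col 254.54123711340208 [(0.165, np.float64(53.0), array([252.,  64.])), (0.17, np.float64(54.0), array([252.,  64.])), (0.175, np.float64(55.0), array([252.,  65.]))]
```

Emit:
play_rows --series '[0,0,0,0,1,0,0,-40,0,1,0,0,0,0,1,0,0,-40,0,1,0,0,0,0,1,50,0,0,0,1,70,0,0,0,1,78,0,0,0,1,60,0,0,0,1,30,0,0,0,1,0,0,0,0,1,0,0,0,0,1]' --force 3

```text
time_s: 7.95
eef_pos: [0.4381, -0.3498, 0.2449]
tcp_rot: [-3.094, -0.537, 0.002]
force: [0.3, -1.0, -0.9]
gripper_width: 0.0271
finger_force: 3.0
```

```bash
python3 - <<'E'
from h import *
go();tilt()
E
```

```text
t 7.95 pos [ 0.4381 -0.3498  0.2449] yaw 19.7 q [-22.  15.  -7.  -0. -69. 132.] w 0.027054066904322174 F [ 0.3 -1.  -0.9] 2.999627034732839
0.56 top row 189 col 253.0233918128655 [(0.165, np.float64(95.0), array([254., 189.])), (0.17, np.float64(95.5), array([254., 189.])), (0.175, np.float64(95.5), array([254., 188.]))]
```

```bash
cat >> h.py <<'E'
pc=np.array([.522,-.078]);ey=np.array([.2758,.9612]);ex=np.array([.9612,-.2758])
def W(px,py,z,yw=-106): return (*(pc+px*ex+py*ey),z,yw)
E
python3 - <<'E'
from h import *
go(W(.024,-.083,.27))
E
```

```text
t 8.05 pos [ 0.441  -0.3496  0.245 ] yaw 19.8 q [-22.  15.  -6.  -0. -68. 132.] w 0.02689477986024429 F [ 0.1 -0.  -1.5] 3.000034509386751
[ 139.1 -146.8  -25. ] spin 125.8
```

Emit:
play_rows --series '[0,0,-25,0,1,0,0,-25,0,1,10,-10,-25,8,1,20,-20,-25,16,1,35,-35,-25,24,1,50,-50,-25,32,1,65,-65,-25,40,1,80,-80,-25,48,1,95,-95,-25,56,1,105,-110,-25,64,1,115,-120,-25,72,1,125,-130,-25,80,1]' --force 40

```text
time_s: 9.25
eef_pos: [0.5161, -0.1831, 0.2688]
tcp_rot: [-2.715, 1.58, 0.001]
force: [0.9, -1.0, -0.8]
gripper_width: 0.0264
finger_force: 40.0
```

```bash
python3 - <<'E'
from h import *
go(W(.024,-.083,.27))
E
```

```text
t 9.25 pos [ 0.5161 -0.1831  0.2688] yaw -60.4 q [ -3.  13.  -6.  -0. -71.  32.] w 0.026364564958308755 F [ 0.9 -1.  -0.8] 39.99205400235951
[-13.2 -14.5  -1.2] spin 45.6
```

Emit:
play_rows --series '[-3,-3,0,8,1,-6,-6,0,16,1,-9,-9,0,24,1,-13,-14,0,32,1,-13,-14,0,40,1,-13,-14,0,45.6,1,-13,-14,0,45.6,1,-13,-14,0,45.6,1]'

```text
time_s: 10.05
eef_pos: [0.5214, -0.1657, 0.2691]
tcp_rot: [1.9, -2.502, -0.001]
force: [1.2, 0.5, -2.0]
gripper_width: 0.0261
finger_force: 40.0
```

```bash
python3 - <<'E'
from h import *
go(W(.024,-.083,.22));tilt()
a=bot.capture('scene')['frame'];b=bot.capture('top')['frame']
cv2.imwrite('pics/p3.png',np.hstack([cv2.resize(a[80:260,120:340],(400,327)),cv2.resize(b[110:290,200:420],(400,327))])[:,:,::-1])
E
```

```text
t 10.05 pos [ 0.5214 -0.1657  0.2691] yaw -105.6 q [ -1.  13.  -6.  -0. -71. -15.] w 0.026145928079612114 F [ 1.2  0.5 -2. ] 39.9999756552279
[-1.5 -0.4 49.1] spin 0.4
0.6 top row 189 col 258.04672897196264 [(0.165, np.float64(94.0), array([253., 190.])), (0.17, np.float64(94.0), array([253., 189.])), (0.175, np.float64(94.5), array([253., 189.]))]
```

View pics/p3.png

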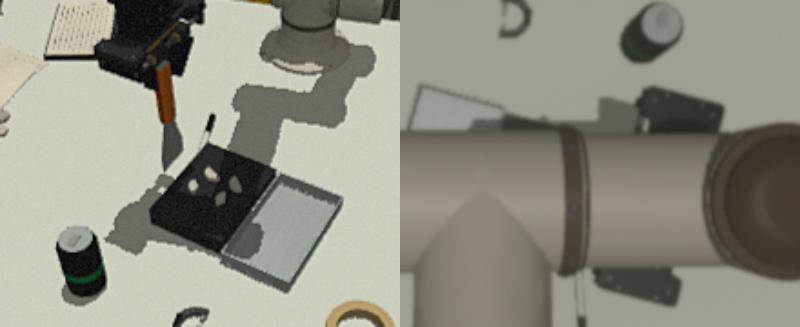

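Scene view: the scraper hangs blade-down past the plate's right edge, tip near (170,165) in the crop, with all four chips untouched. I lower it and find the plate by touch.

Emit:
play_rows --series '[0,0,25,0.4,1,0,0,40,0.4,1,0,0,46,0.4,1,0,0,49,0.4,1,0,0,49,0.4,1]'

```text
time_s: 10.75
eef_pos: [0.5217, -0.1661, 0.2209]
tcp_rot: [-1.888, 2.511, -0.001]
force: [-0.8, -0.7, -1.1]
gripper_width: 0.0262
finger_force: 40.0
```

```bash
python3 - <<'E'
from h import *
go()
d=bot.capture('scene')
s=bot.observe();M=R.from_rotvec(s['tcp_rot']).as_matrix();p=np.array(s['eef_pos'])
A=np.radians(94.5);E=p+M[:,0]*np.cos(A)*.17+M[:,2]*(np.sin(A)*.17-.0055)
print('edge',E,'plate xy',(E[:2]-pc)@ex,(E[:2]-pc)@ey)
ed=proj(d,[E-.0315*M[:,1],E,E+.0315*M[:,1]]);print(ed)
im=cv2.resize(d['frame'][120:270,160:310],(600,600),interpolation=cv2.INTER_CUBIC)
for q in ed: cv2.circle(im,tuple(int(v) for v in (q-[160,120])*4),3,(255,0,0),-1)
cv2.imwrite('pics/p4.png',im[:,:,::-1])
E
```

```text
t 10.75 pos [ 0.5217 -0.1661  0.2209] yaw -106.1 q [ -1.  15. -11.   0. -65. -15.] w 0.02620133839404547 F [-0.8 -0.7 -1.1] 39.99999799299985
edge [ 0.52578533 -0.15334672  0.05729835] plate xy 0.024419084975744482 -0.07137927653208843
[[210.39870382 183.9027711 ]
 [215.73435049 177.78453818]
 [220.91713293 171.8415903 ]]
```

View pics/p4.png

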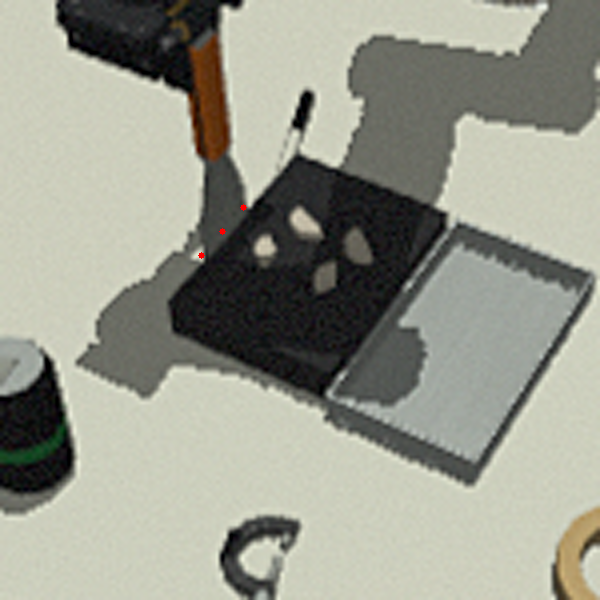

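The projected edge (red dots) falls on the blade's lower edge beside the plate's rim, so the model fits. I move 7 mm onto the plate and touch down.

Emit:
play_rows --series '[-7,0,0,0,1,-7,0,4,0,1,-7,0,7,0,1,-7,0,8,0,1,-7,0,8,0,1]'

```text
time_s: 11.3
eef_pos: [0.5232, -0.1593, 0.2124]
tcp_rot: [1.888, -2.511, -0.0]
force: [0.6, -0.2, -1.3]
gripper_width: 0.0265
finger_force: 40.0
```

Emit:
play_rows --series '[0,0,1,0,1,0,0,1,0,1]'

```text
time_s: 11.5
eef_pos: [0.5235, -0.1594, 0.2121]
tcp_rot: [-1.888, 2.511, -0.001]
force: [-0.8, 0.3, 1.4]
gripper_width: 0.0267
finger_force: 40.0
```

Emit:
play_rows --series '[0,0,1,0,1,0,0,1,0,1]'

```text
time_s: 11.7
eef_pos: [0.5236, -0.1596, 0.212]
tcp_rot: [-1.888, 2.51, -0.002]
force: [-1.9, 0.9, 4.8]
gripper_width: 0.0264
finger_force: 40.0
```

Emit:
play_rows --series '[0,0,1,0,1,0,0,1,0,1]'

```text
time_s: 11.9
eef_pos: [0.5237, -0.1598, 0.212]
tcp_rot: [-1.888, 2.51, -0.004]
force: [-2.4, 1.2, 9.8]
gripper_width: 0.0264
finger_force: 40.0
```

Emit:
play_rows --series '[0,0,-4.5,0,1,0,0,-4.5,0,1,-10,0,-4.5,0,1,-24,0,-4.5,0,1,-39,0,-4.5,0,1,-54,0,-4.5,0,1,-69,0,-4.5,0,1,-84,0,-4.5,0,1,-99,0,-4.5,0,1,-114,0,-4.5,0,1,-129,0,-4.5,0,1,-144,0,-4.5,0,1]'

```text
time_s: 13.1
eef_pos: [0.5637, -0.0196, 0.2141]
tcp_rot: [-1.888, 2.511, -0.0]
force: [0.2, 0.1, -0.5]
gripper_width: 0.0264
finger_force: 40.0
```

Emit:
play_rows --series '[-15,0,0,0,1,-25,0,0,0,1,-25,0,-20,0,1,-25,0,-50,0,1,-25,0,-50,0,1]'

```text
time_s: 13.6
eef_pos: [0.5729, 0.0036, 0.2686]
tcp_rot: [-1.884, 2.504, -0.008]
force: [0.2, -0.7, -0.8]
gripper_width: 0.0265
finger_force: 40.0
```

```bash
python3 - <<'E'
from h import *
go(W(-.026,-.083+.009,.26));tilt()
d=bot.capture('scene')
im=cv2.resize(d['frame'][120:270,160:310],(600,600),interpolation=cv2.INTER_CUBIC)
cv2.imwrite('pics/p5.png',im[:,:,::-1])
E
```

```text
t 13.6 pos [0.5729 0.0036 0.2686] yaw -106.1 q [ 17.  15.  -3.   0. -71. -33.] w 0.02652533608302534 F [ 0.2 -0.7 -0.8] 39.99998047482222
[166.5  52.3   7.7] spin -0.1
0.63 top row 189 col 253.91666666666666 [(0.165, np.float64(94.5), array([256., 189.])), (0.17, np.float64(95.0), array([256., 190.])), (0.175, np.float64(95.0), array([256., 189.]))]
```

View pics/p5.png

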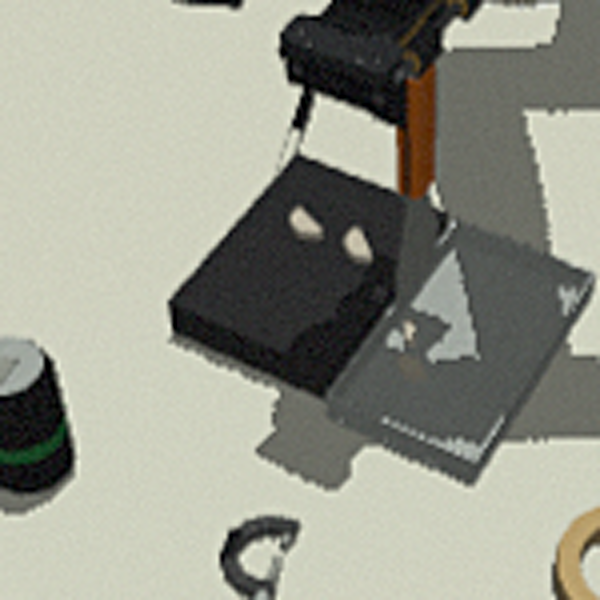

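Two pieces are in the tray, near (408,330) and (410,365) in the crop, and two remain on the plate at (305,222) and (357,243). Second lane.

Emit:
play_rows --series '[30,10,0,0,1,70,22,0,0,1,110,34,0,0,1,145,45,0,0,1,170,52,0,0,1,170,52,0,0,1,170,52,25,0,1,170,52,45,0,1,170,52,52,0,1,170,52,54.5,0,1,170,52,54.5,0,1,170,52,54.5,0,1]'

```text
time_s: 14.95
eef_pos: [0.4722, -0.1458, 0.212]
tcp_rot: [1.888, -2.507, -0.001]
force: [-5.2, 0.9, 14.5]
gripper_width: 0.0267
finger_force: 40.4
```

```bash
python3 - <<'E'
from h import *
go(W(-.026,-.078,.2138),W(-.026,.09,.2138))
E
```

```text
t 14.95 pos [ 0.4722 -0.1458  0.212 ] yaw -106.0 q [  2.  10. -18.   0. -62. -18.] w 0.02665286750558978 F [-5.2  0.9 14.5] 40.39621360093358
[-0.9 -3.1 -1.8] spin -0.0
[-168.9   -3.1   -2.2] spin -0.0
```

Emit:
play_rows --series '[0,-2,-3,0,1,0,-2,-5,0,1,0,-2,-5,0,1]'

```text
time_s: 15.25
eef_pos: [0.4753, -0.1461, 0.2143]
tcp_rot: [1.888, -2.511, -0.0]
force: [0.4, 0.5, -0.3]
gripper_width: 0.0265
finger_force: 40.0
```

Emit:
play_rows --series '[-8,0,0.5,0,1,-20,0,0.5,0,1,-34,0,0.5,0,1,-49,0,0.5,0,1,-64,0,0.5,0,1,-79,0,0.5,0,1,-94,0,0.5,0,1,-109,0,0.5,0,1,-124,0,0.5,0,1,-139,0,0.5,0,1,-154,0,0.5,0,1,-167,0,0.5,0,1]'

```text
time_s: 16.45
eef_pos: [0.5218, 0.0154, 0.214]
tcp_rot: [-1.888, 2.511, 0.0]
force: [1.4, 0.1, -1.3]
gripper_width: 0.0259
finger_force: 40.0
```

Emit:
play_rows --series '[-4,0,0,0,1,-4,0,-30,0,1,-4,0,-80,0,1,-4,0,-105,0,1,-4,0,-105,0,1]'

```text
time_s: 16.95
eef_pos: [0.5245, 0.018, 0.3239]
tcp_rot: [-1.883, 2.504, -0.007]
force: [0.9, -0.8, -1.4]
gripper_width: 0.0268
finger_force: 40.0
```

```bash
python3 - <<'E'
from h import *
go();tilt()
d=bot.capture('scene')
im=cv2.resize(d['frame'][110:260,160:310],(600,600),interpolation=cv2.INTER_CUBIC)
cv2.imwrite('pics/p6.png',im[:,:,::-1])
# cup from scene + top
for n,zz in(('scene',.1),):
    f=d['frame'];m=bot.masks_of('cup','scene')[0];print(m['conf'],m['position'])
    ys,xs=np.nonzero(m['pixels']);print(xs.min(),xs.max(),ys.min(),ys.max())
    # fit: cup silhouette model
    from scipy.optimize import minimize
    def sil(c):
        a=np.linspace(0,2*np.pi,40);P=np.vstack([np.c_[c[0]+r*np.cos(a),c[1]+r*np.sin(a),0*a+z] for r,z in((.043,.1),(.0415,0))])
        h=cv2.convexHull((proj(d,P)*8).astype(np.int32));I=np.zeros((384*2,512*2),np.uint8);cv2.fillConvexPoly(I,h,1,shift=2);return I
    T=cv2.resize(m['pixels'].astype(np.uint8),None,fx=2,fy=2,interpolation=0)
    g=[(x,y) for x in np.arange(.45,.495,.002) for y in np.arange(.345,.385,.002)]
    v=[((sil(c)&T).sum()/(sil(c)|T).sum()) for c in g];i=np.argmax(v);print('cup',g[i],v[i])
E
```

```text
t 16.95 pos [0.5245 0.018  0.3239] yaw -106.1 q [ 20.   9.  -4.   0. -77. -36.] w 0.026836444081648633 F [ 0.9 -0.8 -1.4] 39.99983292538673
0.67 top row 190 col 254.6703910614525 [(0.165, np.float64(95.0), array([257., 190.])), (0.17, np.float64(95.5), array([257., 191.])), (0.175, np.float64(95.5), array([257., 190.]))]
0.64 [377.8, 191.5]
360 394 174 213
cup (np.float64(0.47000000000000003), np.float64(0.363)) 0.958983919832207
```

View pics/p6.png

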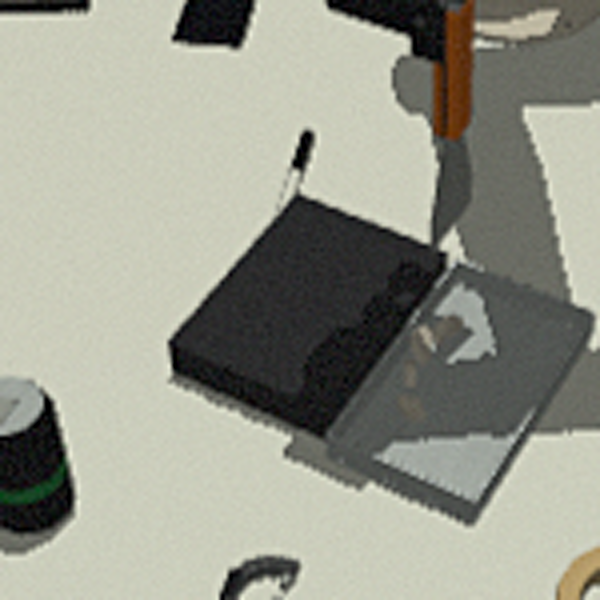

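The plate is clear and all four pieces are on the tray side, around (408–455, 325–410) in the crop. I carry the scraper over to the cup and then check both.

```bash
python3 - <<'E'
from h import *
go((.466,.348,.324,-106))
E
```

```text
t 17.15 pos [0.5216 0.0178 0.3173] yaw -106.1 q [ 20.   9.  -4.  -0. -77. -36.] w 0.026548095042457736 F [-0.5  0.6 -0.9] 39.99993591103703
[-301.7  145.2   -6.7] spin -0.1
```

Emit:
play_rows --series '[-40,19,-7,0,1,-80,38,-7,0,1,-120,58,-7,0,1,-160,77,-7,0,1,-200,96,-7,0,1,-240,115,-7,0,1,-275,132,-7,0,1,-295,142,-7,0,1,-302,145,-7,0,1,-302,145,-7,0,1,-302,145,-7,0,1]'

```text
time_s: 18.25
eef_pos: [0.467, 0.3473, 0.3253]
tcp_rot: [1.886, -2.51, 0.001]
force: [-0.4, 0.4, -0.6]
gripper_width: 0.0266
finger_force: 40.0
```

```bash
python3 - <<'E'
from h import *
go((.466,.348,.324,-106));tilt()
s=bot.observe();M=R.from_rotvec(s['tcp_rot']).as_matrix();p=np.array(s['eef_pos'])
A=np.radians(95);E=p+M[:,0]*np.cos(A)*.17+M[:,2]*(np.sin(A)*.17-.0025)
print('edge',E)
d=bot.capture('scene')
im=cv2.resize(d['frame'][110:240,200:420],None,fx=3.6,fy=3.6,interpolation=cv2.INTER_CUBIC)
for q in proj(d,[E-.0315*M[:,1],E,E+.0315*M[:,1],(.47,.362,.1)]): cv2.circle(im,tuple(int(v) for v in (q-[200,110])*3.6),2,(255,0,0),-1)
cv2.imwrite('pics/p7.png',im[:,:,::-1])
E
```

```text
t 18.25 pos [0.467  0.3473 0.3253] yaw -106.2 q [ 53.  15.   5.   0. -80. -69.] w 0.026599458375589493 F [-0.4  0.4 -0.6] 40.00008230097592
[-0.4  1.2  1.3] spin -0.2
0.97 top row 189 col 252.8763440860215 [(0.165, np.float64(93.5), array([252., 188.])), (0.17, np.float64(94.0), array([252., 189.])), (0.175, np.float64(94.5), array([252., 189.]))]
0.18 top row 73 col 24.892857142857142 [(0.165, np.float64(55.5), array([252.,  72.])), (0.17, np.float64(56.5), array([252.,  73.])), (0.175, np.float64(57.5), array([252.,  73.]))]
edge [0.47137134 0.36122038 0.15915637]
```

View pics/p7.png

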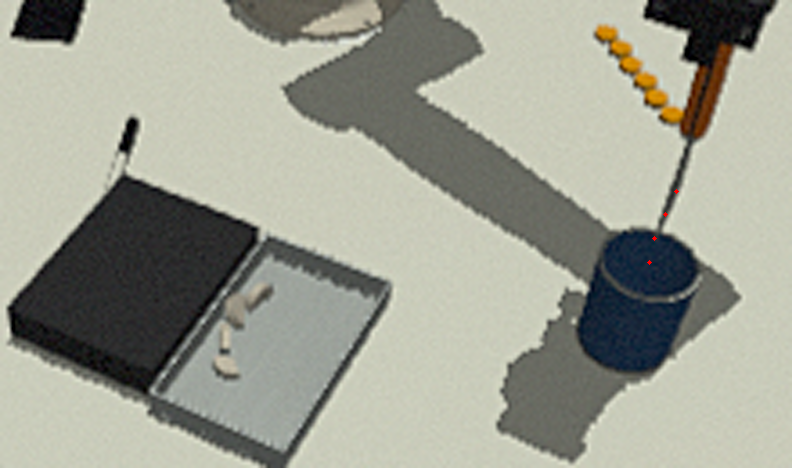

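All four pieces are in the tray, at (237,305), (260,293), (225,338) and (227,368). The blade edge, near (665,213), is centred over the cup's mouth. I lower it.

Emit:
play_rows --series '[0,1,20,0,1,0,1,40,0,1,0,1,60,0,1,0,1,70,0,1,0,1,80,0,1,0,1,80,0,1]'

```text
time_s: 19.0
eef_pos: [0.4659, 0.3479, 0.2451]
tcp_rot: [1.886, -2.51, 0.0]
force: [-0.0, -0.3, -1.1]
gripper_width: 0.0269
finger_force: 40.0
```

Emit:
play_rows --series '[0,0,15,0,1,0,0,30,0,1,0,0,42,0,1,0,0,52,0,1,0,0,58,0,1,0,0,62,0,1,0,0,62,0,1]'

```text
time_s: 19.7
eef_pos: [0.4661, 0.3486, 0.1838]
tcp_rot: [1.888, -2.511, 0.0]
force: [-0.2, 0.4, -0.5]
gripper_width: 0.0268
finger_force: 40.0
```

Emit:
play_rows --series '[0,0,4,0,1,0,0,7,0,1,0,0,9,0,1,0,0,10,0,1,0,0,10,0,1]'

```text
time_s: 20.2
eef_pos: [0.466, 0.3485, 0.174]
tcp_rot: [1.888, -2.511, 0.0]
force: [-0.3, -1.2, -1.7]
gripper_width: 0.0263
finger_force: 40.0
```

Emit:
play_rows --series '[0,0,1,0,1,0,0,1,0,-1,0,0,1,0,-1,0,0,1,0,-1,0,0,1,0,-1,0,0,1,0,-1,0,0,1,0,-1,0,0,1,0,-1,0,0,1,0,-1,0,0,1,0,-1]'

```text
time_s: 21.2
eef_pos: [0.4661, 0.3486, 0.173]
tcp_rot: [1.888, -2.511, 0.0]
force: [-0.1, 0.2, -0.4]
gripper_width: 0.0853
finger_force: 0.0
```

Emit:
play_rows --series '[0,0,-15,0,-1,0,0,-40,0,-1,0,0,-80,0,-1,0,0,-120,0,-1,0,0,-160,0,-1,0,0,-200,0,-1,0,0,-200,0,-1,0,0,-200,0,-1,0,0,-200,0,-1]'

```text
time_s: 22.1
eef_pos: [0.4656, 0.3483, 0.3716]
tcp_rot: [1.886, -2.509, 0.0]
force: [0.5, -0.6, 0.5]
gripper_width: 0.087
finger_force: 0.0
```

```bash
python3 - <<'E'
from h import *
go()
d=bot.capture('scene')
im=cv2.resize(d['frame'][110:240,200:420],None,fx=3.6,fy=3.6,interpolation=cv2.INTER_CUBIC)
cv2.imwrite('pics/p8.png',im[:,:,::-1])
E
```

```text
t 22.1 pos [0.4656 0.3483 0.3716] yaw -106.1 q [ 53.  14.  10.  -0. -86. -69.] w 0.08696265484923316 F [ 0.5 -0.6  0.5] 0.0
```

View pics/p8.png

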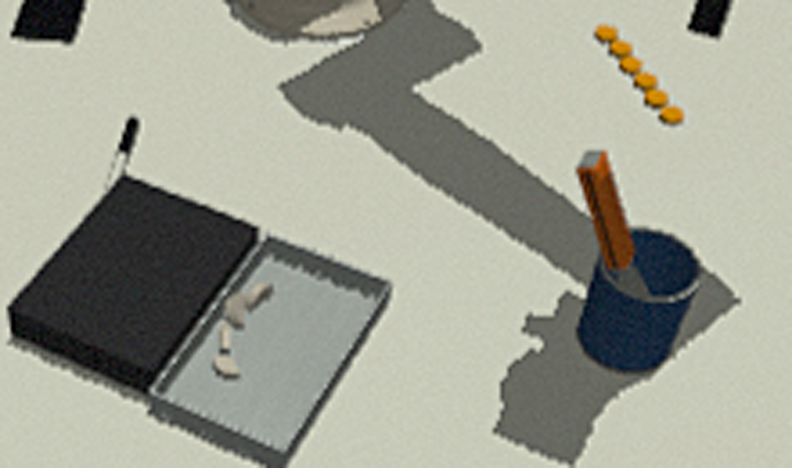

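The scraper leans on the cup's rim with its handle at (605,210). The cup is upright in its place and the pieces are still in the tray. I hand in.

```bash
python3 -c "
from bench import bot
print(bot.hand_in())"
```

```text
the job is handed in; nothing more can be done
None
```

I swept all four pieces into the tray, stood the scraper blade-down in the cup, which is still upright where it was, and handed the job in at about 22 s of the 58 s; no verdict came back.

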